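Hang the icing spatulas in the push-latch drawer

TASK

Plating is done: put away every icing spatula lying on the counter. Press the blue drawer front so that it springs out, hang each spatula in a notch of its own, cross-pin across both rails and blade straight down (pinched by its pin with an eased grip, a spatula swings plumb by itself; clamp it again to lower it in), then push the drawer home until it latches. Leave the pudding dishes and the pot where they stand.

Things in the scene. Friction and masses are not known exactly. Their poses are not given: they have to be found in the camera images.
- drawer (a joint): pop-out drawer, slide, m: 0 to 0.001 = shut and latched, 0.15 = out, -0.016 = pressed in past shut. Push-push latch: press the shut front 12 to 15 mm in (10 to 15 N), let go: it glides out to 0.15 by itself in 2 s (get out of its way). To shut, push it in again to -0.012 to -0.015 and let go: it returns to 0.001 and stays. Sprung outwards, 2 N when out to 9 N when shut
- front_push (a point): point to push: middle of the upper part of the drawer's blue front face, 145 mm above the counter. x axis level, inward (the way it shuts), y along the front, z up. Front 150 wide, 16 to 166 mm above the counter, standing 12 mm proud of a metal case 170 wide, 230 deep, 178 high; the case is open on top for the first 80 mm behind its front edge, roofed farther back
- notch0 (a point): hanging place, moves with the drawer: where a cross-pin's centre rests, 149 mm above the counter, mid-way between two rails that run along the drawer; axes as front_push. Rails 5 thick, 34 apart inside, 44 over their outer faces, tops 144 mm above the counter, with pointed teeth 8.5 high every 35 mm; the pin rests across both, between teeth (gap 18 wide at the bottom). 52 mm behind the front face
- notch1 (a point): hanging place, moves with the drawer: where a cross-pin's centre rests, 149 mm above the counter, mid-way between two rails that run along the drawer; axes as front_push. 87 mm behind the front face, 35 mm behind notch0. Beside and under the rails is free space; the drawer floor is 18 mm above the counter
- notch2 (a point): hanging place, moves with the drawer: where a cross-pin's centre rests, 149 mm above the counter, mid-way between two rails that run along the drawer; axes as front_push. 122 mm behind the front face, 40 mm clear of the case when the drawer is out
- spatula0_pin (a point): centre of the brass cross-pin of an icing spatula (0.28 kg) lying flat, pin 10 mm above the counter. Pin 10 thick, 56 long over its round ends, along this frame's y; x runs to the blade. Pinched by the pin's ends it stays as picked at 50 N or more, sags at 20 to 40 N, hangs within about 0.15 rad of plumb at 3 to 6 N, and slips out below 3 N: open by tenths of a mm. May be absent
- spatula1_pin (a point): cross-pin of another such spatula: black handle 16 wide, 20 thick, from 11 mm behind the pin to 74 ahead, then a steel blade 24 wide, 4 thick, set 8 mm below the pin axis, its end 130 mm from the pin; centre of mass about 65 mm from the pin. May be absent
- spatula2_pin (a point): cross-pin of a third such spatula. May be absent
- spatula0_tip (a point): middle of the blade end of spatula 0, 130 mm from its pin
- spatula1_tip (a point): middle of the blade end of spatula 1, 130 mm from its pin
- spatula2_tip (a point): middle of the blade end of spatula 2, 130 mm from its pin
- dish0: white gratin dish with a sponge pudding, 124 mm across, 41 high, two ears; leave alone
- dish1: a second such dish; leave alone
- cocotte: small black pot, 100 mm across, 50 high, two ears; leave alone
Not all that is in view belongs to the job. What is shaped like the part that bears spatula2_pin but red is not meant.

How it is judged:
By the outcome, as a careful person would: the job done as asked, in the order asked, and still so for the second after the job is handed in, with the robot touching nothing.
Of spatula0, spatula1, spatula2 only 2 to 3 are there at a start; the rules pass over those that are not, and their reading is None.
At some moment in a run one of spatula0, spatula1, spatula2 may be knocked a few centimetres aside while the robot is not near it.
It also fails if it takes over 210 s, if anything falls off the work surface, if the arm or the gripper's body presses on something with over 40 N, if the wrist force passes 120 N, or if a joint passes its speed limit or range.

ROBOT

A 6-joint arm with a two-finger parallel gripper is mounted at the origin on the work surface. World frame = base frame: x ahead of the robot, y to its left, z up, the work surface at z = 0. Lengths are in mm, angles in rad, forces in N, time in s.
With the tool pointing down it reaches from about 325 to 850 mm from the base axis. Payload 15.5 kg.
Tool frame: the origin (TCP) lies midway between the tips of the shut fingers; the grasp point (between the pads) lies 19 mm behind it; z points along the fingers, y is the line along which they close (so a half turn about z gives the same grasp; the last joint's range is limited). The gripper opens to 91 mm and grips with 3 to 60 N. Pads are 32 mm wide; open, the fingers measure 118 mm over their backs; the gripper's body (76 mm by 178 mm) begins 60 mm behind the grasp point.
Start: joints at [-1.425, 0.494, 1.345, -0, 1.302, -0.096], TCP at [149.051, -606.968, 213.915] pointing down, gripper open.
Joint ranges: [-2.91, 2.91], [-0.82, 2.16], [0.22, 2.67], [-1.22, 4.37], [0.12, 2.79], [-3.08, 3.08]. Speed limits (rad/s): [1.89, 1.89, 2.57, 3.01, 3.01, 3.01].

INTERFACE

Orientations are given as a unit quaternion [x, y, z, w].
In Python, from station import * gives the robot as it stands.
- The arm moves only by the shell command python3 -m inch 'ROWS'. ROWS is JSON, a list that holds one entry, the list of rows, each a list of 7 numbers: the shift along the world's x, y, z each as a share of 500 mm, from -1 to 1, then the turn, a rotation vector about the world's x, y, z each as a share of 360 degrees, from -1 to 1, then the finger opening in mm, from 0 to 91.2. In form: [[[tx, ty, tz, ax, ay, az, jaw], ...]]. A call has 1 to 12 rows; each row is the pose to reach, as a shift and turn from the pose commanded when the call began, turning the shorter way round; what a row does not reach only later rows make up. A row lasts 1/12 s, in which the tool goes at most 41.7 mm and 7.16 degrees, less where a joint would pass 70% of its speed; a pose out of reach is approached as far as the arm can. A call with a number of a shift or a turn outside -1 to 1 is refused whole. A call with a gripper value outside its range is refused whole. The fingers move at their own pace and stop on an object; the grip force is fixed at half the most. Time passes only in rows, so rows that repeat a pose let the fingers close. It gives the time, the measured TCP pose, the force, the opening and the grip force at its end, in the units of the state.
- observe(): the state, without advancing time (a new reading comes with each control period).
- camera(name): name is "scene" or "top"; returns (picture, depth): 420x560x3 uint8, red, green, blue; 420x560 float32, mm along the optical axis (not along the pixel's ray), 0 where there is no reading.
- camera_params(name): a dict with "fx", "fy", "cx", "cy" (pixels), "T" (4x4, takes a point from camera to world coordinates). Camera axes: x right, y down, z forward; pixel columns grow to the right and rows downward; lengths in mm; the calibration is good to about 2 mm. A picture is of the moment at which its call begins. camera_params takes no time and is no camera call.
- sign_off(): hands the job in; it is judged then, once.
The state is a dict: "time_s": time; "qpos": joint angles; "dq": joint speeds; "effort": joint torques, N m; "ee_pos": TCP position; "ee_rot": TCP orientation; "contact_force": force on the tool from outside, world axes, zero at the start; "moment": the same for the moment, N m; "grip_width": finger opening in mm; "grasp_force": force on a finger pad.
Only numpy, scipy, OpenCV 4.12 (cv2) and the standard library are available. Lean on these libraries where they do the work, as an engineer would, in place of code of your own. Each camera call takes 0.05 s, during which the arm holds its last target. There are 200 camera calls.

## Working session

There is one attempt and no reset: what is moved stays moved. The work goes in short steps, Python scripts to look and compute and a shell command to move; the robot and the scene stay as the last step left them, time stands still between calls to the robot, and variables do not carry over. Pictures are saved under pics/ and viewed, at most 14 in all, crops included, and the job is handed in when it is done.

```bash
mkdir -p pics; ls; python3 - <<'E'
from station import *
import cv2,numpy as np
np.set_printoptions(precision=3,suppress=True)
for n in("scene","top"):
    p,d=camera(n); cv2.imwrite(f"pics/{n}0.png",p[:,:,::-1]); np.save(f"pics/{n}0d.npy",d)
    c=camera_params(n); print(n,c["fx"],c["fy"],c["cx"],c["cy"]); print(c["T"])
print(observe())
E
```

```text
pics
scene 387.8955005006791 387.8955005006791 284.9101547404744 207.07465246384345
[[   0.243    0.637   -0.732 1391.39 ]
 [   0.97    -0.16     0.183 -327.119]
 [  -0.001   -0.754   -0.657  860.009]
 [   0.       0.       0.       1.   ]]
top 540.6452582563653 540.6452582563653 272.55411339109867 203.04422038873454
[[   0.013   -0.997    0.076  442.745]
 [  -1.      -0.013    0.005  -92.567]
 [  -0.004   -0.076   -0.997 1646.608]
 [   0.       0.       0.       1.   ]]
{'time_s': 0.1, 'qpos': array([-1.426,  0.494,  1.346,  0.   ,  1.303, -0.096]), 'dq': array([ 0.002, -0.001, -0.002,  0.   ,  0.001,  0.001]), 'effort': array([ -0.   , -88.025, -38.254,   0.071,   0.048,  -0.   ]), 'ee_pos': array([ 148.998, -606.64 ,  213.418]), 'ee_rot': array([ 0.993,  0.12 , -0.   , -0.001]), 'contact_force': array([0.581, 0.284, 0.664]), 'moment': array([ 0.004, -0.009,  0.032]), 'grasp_force': 0.0, 'grip_width': 91.25654109608568}
```

View pics/top0.png

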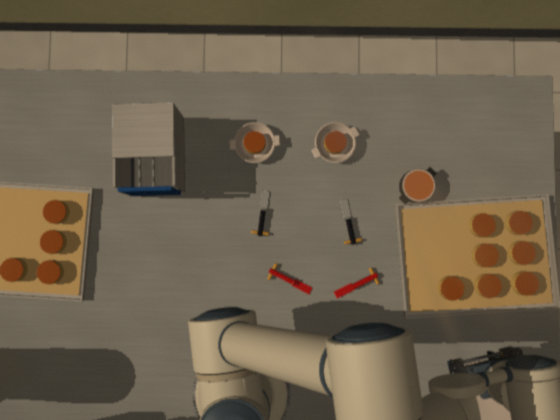

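View pics/scene0.png

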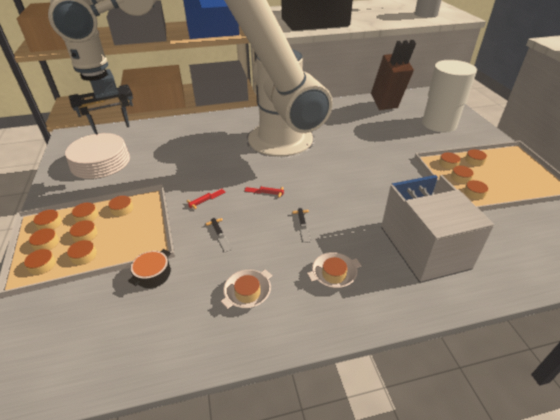

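The top view shows two black spatulas, with pins near (261,233) and (353,241) and blades pointing up (+x). It also shows two red decoys at (290,280) and (356,285), and the drawer front near (150,190) facing the robot. The scene view shows no third black spatula.

```bash
cat > h.py <<'E'
from station import *
import cv2,numpy as np
np.set_printoptions(precision=1,suppress=True)
def ray(n,u,v,z):
    c=camera_params(n);T=np.array(c["T"])
    d=T[:3,:3]@np.array([(u-c["cx"])/c["fx"],(v-c["cy"])/c["fy"],1.]);o=T[:3,3]
    return o+d*(z-o[2])/d[2]
def pix(n,P):
    c=camera_params(n);T=np.array(c["T"]);q=T[:3,:3].T@(np.array(P,float)-T[:3,3])
    return np.array([q[0]/q[2]*c["fx"]+c["cx"],q[1]/q[2]*c["fy"]+c["cy"]])
def cloud(n,d):
    c=camera_params(n);T=np.array(c["T"]);v,u=np.mgrid[:420,:560]
    P=np.stack([(u-c["cx"])/c["fx"]*d,(v-c["cy"])/c["fy"]*d,d],-1)
    return P@T[:3,:3].T+T[:3,3]
def brass(p):
    h=cv2.cvtColor(p,cv2.COLOR_RGB2HSV)
    return ((h[...,0]>12)&(h[...,0]<30)&(h[...,1]>120)&(h[...,2]>90)).astype(np.uint8)
def blobs(m,amin=3):
    n,l,s,c=cv2.connectedComponentsWithStats(m)
    return [(c[i],s[i,4]) for i in range(1,n) if s[i,4]>=amin]
E
python3 - <<'E'
from h import *
p=cv2.imread("pics/top0.png")[:,:,::-1].copy(); d=np.load("pics/top0d.npy")
a=cv2.resize(p[180:260,235:375],None,fx=5,fy=5,interpolation=cv2.INTER_CUBIC)
cv2.imwrite("pics/cropA.png",a[:,:,::-1])
b=cv2.resize(p[95:205,95:205],None,fx=5,fy=5,interpolation=cv2.INTER_CUBIC)
cv2.imwrite("pics/cropB.png",b[:,:,::-1])
for n in("top","scene"):
    q=cv2.imread(f"pics/{n}0.png")[:,:,::-1].copy()
    for c,s in blobs(brass(q)):
        if s<80: print(n,c,s,ray(n,*c,12))
C=cloud("top",d)
h=cv2.cvtColor(p,cv2.COLOR_RGB2HSV)
bl=(h[...,0]>100)&(h[...,0]<125)&(h[...,1]>150)&(h[...,2]>50)
v,u=np.nonzero(bl[150:210,100:200]); print("blue",len(v),u.min()+100,u.max()+100)
for uu in range(116,184,6):
    vv=v[u+100==uu]+150
    if len(vv): print(uu,vv.min(),vv.max(),ray("top",uu,(vv.min()+vv.max())/2,166))
for uu,vv in[(118,108),(174,106),(120,150),(174,150),(145,130),(146,170),(160,170),(300,220),(262,220)]: print(uu,vv,C[vv,uu])
E
```

```text
top [243.  140.5] 4 [758.8   9.3  12. ]
top [328. 148.] 49 [ 738.8 -250.7   12. ]
top [248.9 150.3] 31 [728.8  -9.3  12. ]
top [342.  149.8] 5 [ 733.8 -293.5   12. ]
top [433. 185.] 3 [ 629.2 -570.    12. ]
top [253.9 231.6] 22 [480.6 -28.3  12. ]
top [265.4 233.2] 21 [476.3 -63.2  12. ]
top [358.5 239.5] 22 [ 461.1 -344.2   12. ]
top [347.  241.8] 22 [ 453.8 -309.5   12. ]
top [482.7 254. ] 3 [ 422.5 -717.1   12. ]
top [274.2 266.1] 21 [378.  -91.1  12. ]
top [370.9 270.7] 23 [ 368.3 -381.4   12. ]
top [269.  276.5] 20 [346.8 -75.9  12. ]
top [376.  280.8] 23 [ 338.3 -396.8   12. ]
scene [ 93.8 103. ] 55 [-518.5 -797.7   12. ]
scene [458.6 155.6] 8 [314.9 645.2  12. ]
scene [462.5 165. ] 4 [375.3 623.   12. ]
scene [281.7 187.7] 3 [342.7 -76.5  12. ]
scene [279.2 194.5] 11 [377.4 -93.8  12. ]
scene [188.3 200.7] 3 [ 334.6 -400.6   12. ]
scene [193.6 206.2] 11 [ 367.9 -385.2   12. ]
scene [295.1 211.7] 10 [477.3 -64.   12. ]
scene [305.1 210.7] 10 [480.6 -30.7  12. ]
scene [ 33.4 217.8] 8 [ 299.3 -891.2   12. ]
scene [ 66.  214.7] 3 [ 309.2 -791.5   12. ]
scene [218.5 219.8] 13 [ 454
[... 236 characters left out ...]
. ]
scene [254.1 294.5] 77 [ 768.3 -255.4   12. ]
scene [240.2 294.2] 12 [ 758.6 -290.9   12. ]
scene [244.3 298.7] 3 [ 775.1 -282.7   12. ]
blue 183 119 171
122 188 191 [588.3 330.8 166. ]
128 188 191 [588.5 314.3 166. ]
134 188 191 [588.7 297.7 166. ]
140 188 190 [590.3 281.2 166. ]
146 188 190 [590.5 264.7 166. ]
152 188 190 [590.7 248.1 166. ]
158 187 190 [592.3 231.6 166. ]
164 187 190 [592.5 215.1 166. ]
170 188 190 [591.4 198.5 166. ]
118 108 [813.6 346.5 177.2]
174 106 [825.5 195.  159.7]
120 150 [695.9 336.3 179.3]
174 150 [699.7 190.1 167.8]
145 130 [753.  270.1 176.1]
146 170 [663.2 302.   18.9]
160 170 [663.8 259.6  17.9]
300 220 [ 518.5 -168.2   -8. ]
262 220 [515.6 -52.7  24.6]
```

View pics/cropA.png

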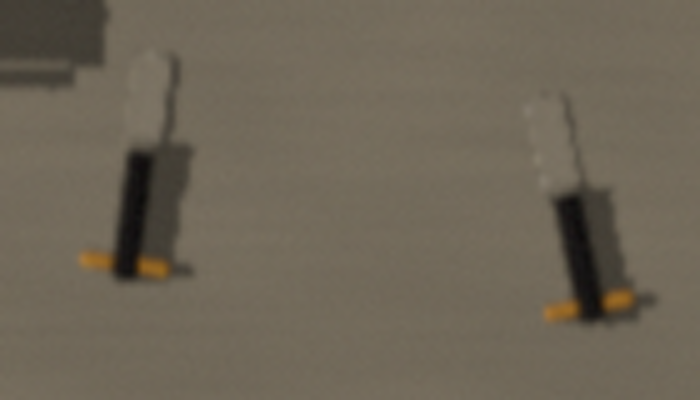

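View pics/cropB.png

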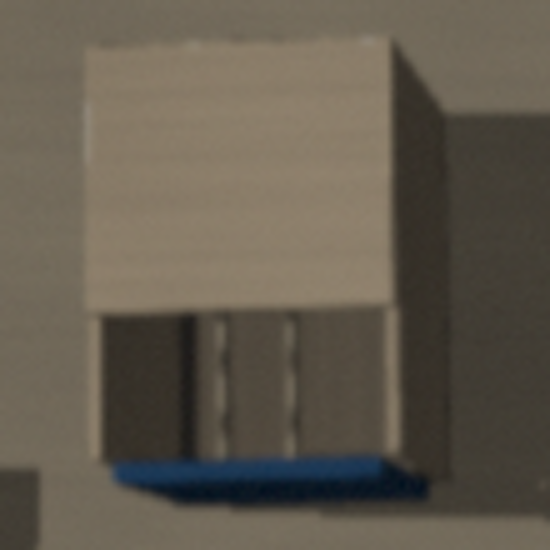

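Crop A shows the two black spatulas with brass pins at both sides of the handle, tilted about -7° and +12°. Crop B shows the roof front edge running from crop (85,311) to (385,303), two rails at about x=222 and 292, and the blue front below them. I'll fix the drawer frame and start moving.

```bash
python3 - <<'E'
from h import *
L=ray("top",112,157.2,178);R=ray("top",172,155.6,178)
y=(L-R)[:2];print(L,R,np.linalg.norm(y));y/=np.linalg.norm(y);x=np.array([y[1],-y[0]]);m=(L+R)[:2]/2
print("yaw deg",np.degrees(np.arctan2(x[1],x[0])),"roofmid",m,"front",m-92*x)
for a,b in((112,104.2),(172,103)):print("back corners",ray("top",a,b,178))
for k,s in((222,461),(222,330),(292,461),(292,330)):print("rail",ray("top",95+k/5,95+s/5,150))
print("front top edge",ray("top",95+118/5,95+484/5,166),ray("top",95+385/5,95+478/5,166))
E
python3 -m inch '[[[0.38,0.87,0,0,0,-0.032,0],[0.38,0.87,0,0,0,-0.032,0],[0.38,0.87,0,0,0,-0.032,0],[0.38,0.87,0,0,0,-0.032,0],[0.38,0.87,0,0,0,-0.032,0],[0.38,0.87,0,0,0,-0.032,0],[0.38,0.87,0,0,0,-0.032,0],[0.38,0.87,0,0,0,-0.032,0],[0.38,0.87,0,0,0,-0.032,0],[0.38,0.87,0,0,0,-0.032,0],[0.38,0.87,0,0,0,-0.032,0],[0.38,0.87,0,0,0,-0.032,0]]]'
```

```text
[675.8 358.  178. ] [682.3 193.2 178. ] 164.88670469786157
yaw deg 2.2541359628059596 roofmid [679.1 275.6] front [587.2 272. ]
back corners [823.8 363.3 178. ]
back corners [829.2 197.2 178. ]
rail [596.9 287.1 150. ]
rail [670.5 289.4 150. ]
rail [597.4 248.1 150. ]
rail [671.  250.3 150. ]
front top edge [581.8 340.  166. ] [587.  192.9 166. ]
time_s: 1.1
ee_pos: [339.4, -168.0, 213.8]
ee_rot: [1.0, 0.021, -0.0, -0.001]
contact_force: [-0.6, -1.0, 0.6]
grip_width: 14.0
grasp_force: 0.0
```

```bash

python3 -m inch '[[[0.40,0.87,-0.157,0,0,0,0],[0.40,0.87,-0.157,0,0,0,0],[0.40,0.87,-0.157,0,0,0,0],[0.40,0.87,-0.157,0,0,0,0],[0.40,0.87,-0.157,0,0,0,0],[0.40,0.87,-0.157,0,0,0,0],[0.40,0.87,-0.157,0,0,0,0],[0.40,0.87,-0.157,0,0,0,0],[0.40,0.87,-0.157,0,0,0,0],[0.40,0.87,-0.157,0,0,0,0],[0.40,0.87,-0.157,0,0,0,0],[0.40,0.87,-0.157,0,0,0,0]]]'
python3 -m inch '[[[0,0,0,0,0,0,0],[0,0,0,0,0,0,0],[0.02,0,0,0,0,0,0],[0.03,0,0,0,0,0,0],[0.03,0,0,0,0,0,0],[0.03,0,0,0,0,0,0]]]'
```

```text
time_s: 2.1
ee_pos: [539.8, 266.5, 134.5]
ee_rot: [1.0, 0.021, -0.0, -0.0]
contact_force: [-0.1, -0.9, -1.2]
grip_width: 0.7
grasp_force: 0.0
time_s: 2.6
ee_pos: [554.5, 262.2, 135.6]
ee_rot: [1.0, 0.019, 0.0, -0.0]
contact_force: [-0.3, 0.1, -0.6]
grip_width: 0.2
grasp_force: 0.0
```

```bash

python3 -m inch '[[[0.012,0.01,0,0,0,0,0],[0.02,0.01,0,0,0,0,0],[0.024,0.01,0,0,0,0,0],[0.024,0.01,0,0,0,0,0],[0.024,0.01,0,0,0,0,0]]]'
python3 -m inch '[[[0.006,0,0,0,0,0,0],[0.008,0,0,0,0,0,0],[0.008,0,0,0,0,0,0]]]'
```

```text
time_s: 3.02
ee_pos: [566.1, 268.0, 135.3]
ee_rot: [1.0, 0.02, -0.0, 0.0]
contact_force: [0.0, -0.4, -1.0]
grip_width: 0.6
grasp_force: 0.0
time_s: 3.27
ee_pos: [569.5, 268.0, 135.3]
ee_rot: [1.0, 0.02, -0.001, 0.0]
contact_force: [-4.6, -0.2, 2.6]
grip_width: 0.1
grasp_force: 2.2
```

```bash

python3 -m inch '[[[0.006,0,0,0,0,0,0],[0.008,0,0,0,0,0,0],[0.008,0,0,0,0,0,0]]]'
python3 -m inch '[[[0.006,0,0,0,0,0,0],[0.008,0,0,0,0,0,0],[0.008,0,0,0,0,0,0]]]'
```

```text
time_s: 3.52
ee_pos: [573.1, 268.1, 135.3]
ee_rot: [1.0, 0.02, -0.001, -0.0]
contact_force: [-7.7, 1.6, 5.4]
grip_width: 0.3
grasp_force: 4.0
time_s: 3.77
ee_pos: [577.0, 268.3, 135.3]
ee_rot: [1.0, 0.02, -0.001, -0.0]
contact_force: [-7.3, 2.7, 4.3]
grip_width: 0.9
grasp_force: 3.9
```

```bash

python3 -m inch '[[[0.006,0,0,0,0,0,0],[0.009,0,0,0,0,0,0],[0.009,0,0,0,0,0,0]]]'
python3 -m inch '[[[0.002,0,0,0,0,0,0],[0.002,0,0,0,0,0,0]]]'
```

```text
time_s: 4.02
ee_pos: [581.5, 268.4, 135.3]
ee_rot: [1.0, 0.02, -0.001, -0.0]
contact_force: [-8.4, 3.9, 3.7]
grip_width: 0.1
grasp_force: 4.2
time_s: 4.18
ee_pos: [582.3, 268.4, 135.2]
ee_rot: [1.0, 0.02, -0.001, -0.0]
contact_force: [-8.4, 3.0, 3.5]
grip_width: 0.6
grasp_force: 4.2
```

```bash

python3 -m inch '[[[-0.08,0,0,0,0,0,0],[-0.16,0,0.02,0,0,0,0],[-0.24,-0.05,0.1,0,0,0,0],[-0.3,-0.2,0.16,0,0,0,40],[-0.3,-0.4,0.16,0,0,0,80],[-0.3,-0.4,0.16,0,0,0,80],[-0.3,-0.4,0.16,0,0,0,80],[-0.3,-0.4,0.16,0,0,0,80],[-0.3,-0.4,0.16,0,0,0,80],[-0.3,-0.4,0.16,0,0,0,80],[-0.3,-0.4,0.16,0,0,0,80],[-0.3,-0.4,0.16,0,0,0,80]]]'
python3 -m inch '[[[0,0,0,0,0,0,80],[0,0,0,0,0,0,80],[0,0,0,0,0,0,80],[0,0,0,0,0,0,80],[0,0,0,0,0,0,80],[0,0,0,0,0,0,80],[0,0,0,0,0,0,80],[0,0,0,0,0,0,80],[0,0,0,0,0,0,80],[0,0,0,0,0,0,80],[0,0,0,0,0,0,80],[0,0,0,0,0,0,80]]]'
python3 - <<'E'
from h import *
p,d=camera("top");cv2.imwrite("pics/top1.png",p[:,:,::-1]);np.save("pics/top1d.npy",d)
b=cv2.resize(p[90:260,90:290],None,fx=3.9,fy=3.5,interpolation=cv2.INTER_CUBIC) if 0 else cv2.resize(p[90:240,90:290],None,fx=4,fy=4,interpolation=cv2.INTER_CUBIC)
cv2.imwrite("pics/top1c.png",b[:,:,::-1])
for c,s in blobs(brass(p),6):
    if s<80 and c[1]>170: print(c,s,ray("top",*c,12))
E
```

```text
time_s: 5.18
ee_pos: [433.7, 68.8, 215.3]
ee_rot: [1.0, 0.02, -0.0, -0.0]
contact_force: [0.1, 0.7, 0.3]
grip_width: 57.4
grasp_force: 0.0
time_s: 6.18
ee_pos: [433.6, 68.0, 215.4]
ee_rot: [1.0, 0.02, 0.0, -0.0]
contact_force: [0.8, -0.2, -0.7]
grip_width: 80.0
grasp_force: 0.0
[254.  231.6] 21 [480.8 -28.6  12. ]
[265.4 233.2] 21 [476.3 -63.2  12. ]
[346. 242.] 13 [ 453.1 -306.5   12. ]
[274.2 266.1] 21 [378.  -91.1  12. ]
[370.9 270.7] 23 [ 368.3 -381.4   12. ]
[269.  276.5] 20 [346.8 -75.9  12. ]
[376.  280.8] 23 [ 338.3 -396.8   12. ]
```

View pics/top1c.png

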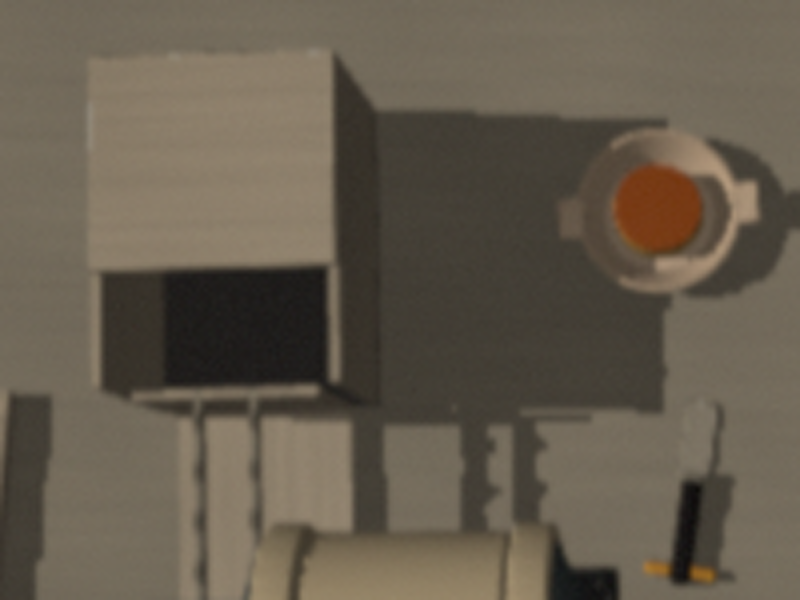

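The drawer is out (rails visible at crop x≈197 and 253) and spatula A has not moved. Next I grasp A.

```bash

python3 -m inch '[[[0.09,-0.228,-0.31,0,0,-0.0264,84],[0.09,-0.228,-0.31,0,0,-0.0264,84],[0.09,-0.228,-0.31,0,0,-0.0264,84],[0.09,-0.228,-0.31,0,0,-0.0264,84],[0.09,-0.228,-0.31,0,0,-0.0264,84],[0.09,-0.228,-0.31,0,0,-0.0264,84],[0.09,-0.228,-0.31,0,0,-0.0264,84],[0.09,-0.228,-0.31,0,0,-0.0264,84],[0.09,-0.228,-0.31,0,0,-0.0264,84],[0.09,-0.228,-0.31,0,0,-0.0264,84]]]'
python3 - <<'E'
from h import *
p,d=camera("scene");cv2.imwrite("pics/s2.png",p[:,:,::-1])
b=cv2.resize(p[150:260,190:390],None,fx=4,fy=4,interpolation=cv2.INTER_CUBIC)
cv2.imwrite("pics/s2c.png",b[:,:,::-1])
for c,s in blobs(brass(p),6):
    if s<80 and c[1]>190: print(c,s,ray("scene",*c,12))
print(observe()["ee_pos"])
E
```

```text
time_s: 7.07
ee_pos: [478.9, -45.4, 61.5]
ee_rot: [0.998, -0.063, 0.001, 0.0]
contact_force: [-0.2, 0.3, -0.7]
grip_width: 83.9
grasp_force: 0.0
[279.3 194.3] 12 [376.9 -93.2  12. ]
[193.7 206.1] 10 [ 367.5 -385.    12. ]
[305.1 210.7] 10 [480.6 -30.7  12. ]
[294.8 212.2] 6 [479.3 -65.4  12. ]
[218.7 219.8] 10 [ 455.1 -311.9   12. ]
[208.5 223. ] 12 [ 462.2 -345.2   12. ]
[478.9 -45.4  61.4]
```

View pics/s2c.png

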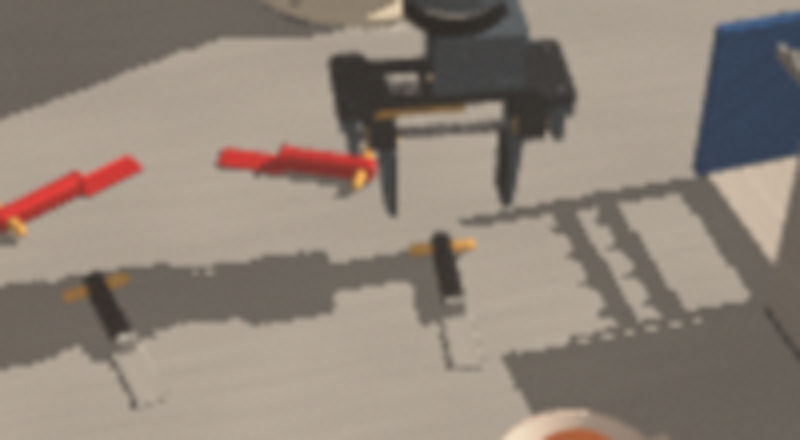

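The gripper straddles the pin of A (crop (443,243)), with the fingers on either side. Descending and closing.

```bash

python3 -m inch '[[[0,-0.002,-0.06,0,0,0,84],[0,-0.002,-0.1,0,0,0,84],[0,-0.002,-0.114,0,0,0,84],[0,-0.002,-0.116,0,0,0,84],[0,-0.002,-0.116,0,0,0,84],[0,-0.002,-0.116,0,0,0,60],[0,-0.002,-0.116,0,0,0,50],[0,-0.002,-0.116,0,0,0,40],[0,-0.002,-0.116,0,0,0,40],[0,-0.002,-0.116,0,0,0,40],[0,-0.002,-0.116,0,0,0,40],[0,-0.002,-0.116,0,0,0,40]]]'
python3 -m inch '[[[0,0,0,0,0,0,40],[0,0,0,0,0,0,40],[0,0,0,0,0,0,40],[0,0,0,0,0,0,40]]]'
```

```text
time_s: 8.12
ee_pos: [478.8, -47.1, 2.8]
ee_rot: [0.998, -0.063, 0.0, 0.0]
contact_force: [-0.6, -1.7, 8.6]
grip_width: 53.3
grasp_force: 30.0
time_s: 8.45
ee_pos: [478.7, -47.1, 2.8]
ee_rot: [0.998, -0.063, 0.0, 0.0]
contact_force: [-0.7, -1.3, 7.6]
grip_width: 53.1
grasp_force: 30.0
```

```bash

python3 -m inch '[[[0,0,0.05,0,0,0,40],[0,0,0.12,0,0,0,40],[0,0,0.2,0,0,0,40],[0,0,0.27,0,0,0,40],[0,0,0.34,0,0,0,40],[0,0,0.41,0,0,0,40],[0,0,0.48,0,0,0.01,40],[0,0,0.55,0,0,0.02,40],[0,0,0.6,0,0,0.0264,40],[0,0,0.64,0,0,0.0264,40],[0,0,0.66,0,0,0.0264,40],[0,0,0.66,0,0,0.0264,40]]]'
python3 -m inch '[[[0,0,0,0,0,0,52],[0,0,0,0,0,0,52],[0,0,0,0,0,0,52]]]'
python3 -m inch '[[[0,0,0,0,0,0,53],[0,0,0,0,0,0,53],[0,0,0,0,0,0,53]]]'
python3 - <<'E'
from h import *
p,d=camera("scene");cv2.imwrite("pics/s3.png",p[:,:,::-1])
b=cv2.resize(p[60:260,190:460],None,fx=2.9,fy=2.9,interpolation=cv2.INTER_CUBIC)
cv2.imwrite("pics/s3c.png",b[:,:,::-1])
E
```

```text
time_s: 9.45
ee_pos: [479.2, -47.1, 334.5]
ee_rot: [1.0, 0.02, 0.002, 0.0]
contact_force: [0.1, 1.3, -2.8]
grip_width: 53.0
grasp_force: 30.0
time_s: 9.7
ee_pos: [477.9, -46.8, 331.2]
ee_rot: [1.0, 0.02, -0.001, -0.0]
contact_force: [-0.5, 0.0, -1.7]
grip_width: 53.1
grasp_force: 30.0
time_s: 9.95
ee_pos: [478.4, -46.9, 332.0]
ee_rot: [1.0, 0.02, -0.0, -0.0]
contact_force: [-0.1, 0.3, -3.0]
grip_width: 53.5
grasp_force: 28.2
```

View pics/s3c.png

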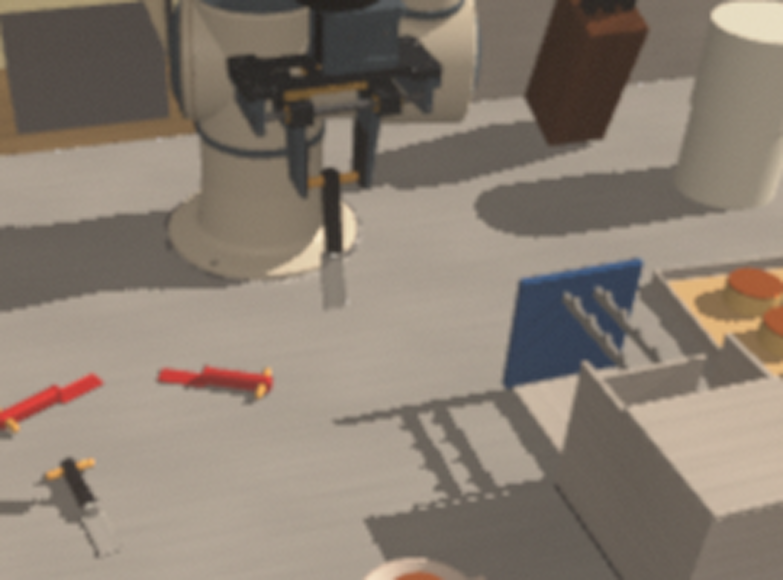

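The spatula is held at crop (335,185) and is sagging, with the open drawer to the right. Now I ease the grip in small steps.

```bash

python3 -m inch '[[[0,0,0,0,0,0,53.3],[0,0,0,0,0,0,53.3],[0,0,0,0,0,0,53.3]]]' | tail -2
python3 -m inch '[[[0,0,0,0,0,0,53.6],[0,0,0,0,0,0,53.6],[0,0,0,0,0,0,53.6]]]' | tail -2
```

```text
grip_width: 53.6
grasp_force: 23.3
grip_width: 53.5
grasp_force: 18.9
```

```bash

python3 -m inch '[[[0,0,0,0,0,0,54],[0,0,0,0,0,0,54],[0,0,0,0,0,0,54],[0,0,0,0,0,0,54]]]' | tail -2
python3 -m inch '[[[0,0,0,0,0,0,54.2],[0,0,0,0,0,0,54.3],[0,0,0,0,0,0,54.4],[0,0,0,0,0,0,54.4]]]' | tail -2
```

```text
grip_width: 54.3
grasp_force: 13.5
grip_width: 54.3
grasp_force: 8.9
```

```bash

python3 -m inch '[[[0,0,0,0,0,0,54.6],[0,0,0,0,0,0,54.65],[0,0,0,0,0,0,54.65],[0,0,0,0,0,0,54.65],[0,0,0,0,0,0,54.65],[0,0,0,0,0,0,54.65],[0,0,0,0,0,0,54.65],[0,0,0,0,0,0,54.65],[0,0,0,0,0,0,54.65],[0,0,0,0,0,0,54.65]]]' | tail -2
python3 - <<'E'
from h import *
p,d=camera("scene");cv2.imwrite("pics/s4.png",p[:,:,::-1]);np.save("pics/s4d.npy",d)
C=cloud("scene",d)
h=cv2.cvtColor(p,cv2.COLOR_RGB2HSV)
# points near gripper axis below tip
m=(abs(C[...,0]-479)<160)&(abs(C[...,1]+47)<22)&(C[...,2]>180)&(C[...,2]<335)
P=C[m];print(len(P))
for z in range(180,340,12):
    q=P[(P[:,2]>=z)&(P[:,2]<z+12)]
    if len(q): print(z,len(q),np.median(q,0))
p,d=camera("top")
for c,s in blobs(brass(p),6):
    if s<80 and c[1]>170: print(c,s,ray("top",*c,12))
E
```

```text
grip_width: 54.8
grasp_force: 6.5
281
204 13 [491.5 -47.1 212.5]
216 30 [491.6 -49.1 222.3]
228 30 [489.5 -49.6 233.3]
240 31 [487.6 -50.  245.4]
252 22 [485.7 -52.8 256.6]
264 23 [498.6 -51.  272.2]
276 20 [497.2 -48.9 281.9]
288 28 [495.7 -51.5 293.5]
300 31 [493.1 -50.9 306. ]
312 27 [491.7 -51.  317.9]
324 26 [490.7 -51.2 329.2]
[358.4 239.6] 21 [ 460.9 -343.8   12. ]
[347.  241.8] 22 [ 453.8 -309.5   12. ]
[370.9 270.7] 23 [ 368.3 -381.4   12. ]
[376.  280.8] 23 [ 338.3 -396.8   12. ]
[537.4 296.7] 31 [ 297.5 -878.2   12. ]
[546.7 296.7] 7 [ 298.  -905.9   12. ]
[534.8 300.9] 9 [ 285.2 -870.    12. ]
```

```bash

python3 -m inch '[[[0,0,0,0,0,0,54.7],[0,0,0,0,0,0,54.75],[0,0,0,0,0,0,54.77],[0,0,0,0,0,0,54.77],[0,0,0,0,0,0,54.77],[0,0,0,0,0,0,54.77],[0,0,0,0,0,0,54.77],[0,0,0,0,0,0,54.77]]]' | tail -2
python3 - <<'E'
from h import *
p,d=camera("scene")
C=cloud("scene",d)
m=(abs(C[...,0]-479)<160)&(abs(C[...,1]+47)<22)&(C[...,2]>180)&(C[...,2]<335)
P=C[m];print(len(P))
for z in range(190,340,15):
    q=P[(P[:,2]>=z)&(P[:,2]<z+15)]
    if len(q): print(z,len(q),np.median(q,0))
# drawer
p=cv2.imread("pics/s3.png")[:,:,::-1].copy()
p,d=camera("top");cv2.imwrite("pics/top5.png",p[:,:,::-1]);np.save("pics/top5d.npy",d)
b=cv2.resize(p[150:260,95:205],None,fx=5,fy=5,interpolation=cv2.INTER_CUBIC)
cv2.imwrite("pics/top5c.png",b[:,:,::-1])
E
```

```text
grip_width: 54.8
grasp_force: 5.4
283
205 25 [491.6 -47.4 215.1]
220 37 [491.1 -48.2 228.3]
235 39 [488.3 -47.5 243.2]
250 26 [486.7 -52.9 256.1]
265 29 [497.8 -51.6 272.4]
280 33 [497.  -49.  287.4]
295 34 [494.4 -51.6 303.3]
310 36 [492.6 -50.8 318.1]
325 24 [489.5 -50.9 329.5]
```

View pics/top5c.png

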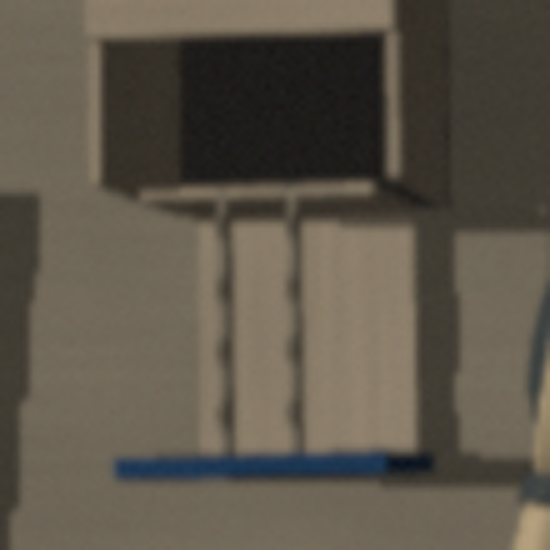

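The drawer is fully clear in this view: the blue front's outer edge runs from crop (115,480) to (387,477), and the rails at crop x≈226 and 296 near the front. Tooth bumps sit at y≈285, 350 and 415.

```bash
python3 - <<'E'
from h import *
f=lambda a,b,z:ray("top",95+(a+.5)/5-.5,150+(b+.5)/5-.5,z)
L=f(115,480,166);R=f(387,476.5,166);print(L,R,np.linalg.norm(L-R),"mid",(L+R)/2)
p=cv2.imread("pics/top5.png")[:,:,::-1].copy()
g=p.sum(2).astype(float)
for v in (204,208,212,218,222,226,230,234,238):
    # dark rail columns
    row=g[v,130:165];print(v,(row).astype(int)[5:30])
a=np.radians(2.25);x=np.array([np.cos(a),np.sin(a)])
m=((L+R)/2)[:2]
for k in(52,87,122):
    n=m+k*x;print("notch",n, "pix",pix("top",[*n,149]),"crop",(pix("top",[*n,149])-[95,150])*5)
for y0 in(250,290):
  pass
for k,s in((226,400),(222,250),(296,400),(291,250)):print("rail",f(k,s,146))
E
```

```text
[434.1 337.5 166. ] [438.  188.8 166. ] 148.82066760815712 mid [436.  263.2 166. ]
204 [354 363 357 322 278 214 254 339 363 362 365 358 361 368 366 363 355 322
 274 234 293 350 359 365 375]
208 [353 356 345 283 218 186 252 336 364 366 360 356 361 362 364 364 346 288
 234 208 287 347 360 360 371]
212 [353 362 358 340 297 246 269 337 357 363 361 356 360 360 362 360 358 345
 302 253 283 346 359 364 369]
218 [344 354 351 308 255 199 259 336 364 370 362 354 358 359 360 364 348 303
 249 208 262 335 362 365 370]
222 [340 356 350 310 258 211 261 336 367 366 358 353 360 363 361 364 356 326
 274 220 266 340 367 371 372]
226 [349 356 362 349 306 253 262 336 363 365 360 357 360 357 366 365 365 348
 312 252 271 341 362 366 372]
230 [345 357 362 336 273 213 229 327 365 368 363 367 362 359 366 363 358 329
 266 215 259 339 362 368 371]
234 [350 361 353 319 254 193 227 329 363 368 367 366 365 364 368 370 357 323
 262 213 250 336 365 372 371]
238 [357 362 369 356 323 266 254 328 365 373 372 370 363 365 367 368 368 358
 322 270 257 333 367 370 371]
notch [488.  265.2] pix [146.1 226.4] crop [255.6 382.2]
notch [523.  266.6] pix [146.  213.8] crop [255.1 319.1]
notch [557.9 268. ] pix [145.9 201.3] crop [254.6 256.3]
rail [479.  283.2 146. ]
rail [562.6 288.1 146. ]
rail [479.6 244.3 146. ]
rail [563.1 249.6 146. ]
```

```bash
python3 - <<'E'
from h import *
p=cv2.imread("pics/top5.png")[:,:,::-1];g=p.sum(2).astype(float)
v=np.arange(203,238)
for c in((138,139,140),(152,153,154)):
    s=g[v][:,list(c)].mean(1);w=2*np.pi/12.65
    A=np.stack([np.ones_like(v),v-220,np.cos(w*v),np.sin(w*v)],1).astype(float)
    k=np.linalg.lstsq(A,s,rcond=None)[0];ph=np.arctan2(k[3],k[2])
    print("bright rows",[round((ph+2*np.pi*n)/w,2) for n in range(14,20)],k)
a=np.radians(2.0);X=np.array([np.cos(a),np.sin(a)]);Y=np.array([-X[1],X[0]]);n=np.array([488,265.2])
for o in(22,17,-17,-22):print(o,pix("top",[*(n+o*Y),144]),pix("top",[*(n+17*X+o*Y),152]))
# blue mask column edges
h=cv2.cvtColor(p.copy(),cv2.COLOR_RGB2HSV);b=(h[...,0]>100)&(h[...,0]<125)&(h[...,1]>150)
for r in(242,243,244,245): print(r,np.nonzero(b[r,100:200])[0][[0,-1]]+100)
for col in range(120,172,8): print(col,p[239:249,col,2], p[239:249,col,0])
E
```

```text
bright rows [np.float64(175.62), np.float64(188.27), np.float64(200.92), np.float64(213.57), np.float64(226.22), np.float64(238.87)] [274.1   0.5  25.2 -22.7]
bright rows [np.float64(175.22), np.float64(187.87), np.float64(200.52), np.float64(213.17), np.float64(225.82), np.float64(238.47)] [280.1   0.4  19.6 -26.6]
22 [138.6 226.7] [137.9 220.4]
17 [140.4 226.6] [139.7 220.4]
-17 [152.7 226.3] [152.  220.1]
-22 [154.4 226.3] [153.8 220.1]
242 [140 179]
243 [119 171]
244 [121 141]Traceback (most recent call last):
  File "<stdin>", line 13, in <module>
IndexError: index 0 is out of bounds for axis 0 with size 0
```

```bash

python3 -m inch '[[[0,0,0,0,0,0,50],[0,0,0,0,0,0,45],[0,0,0,0,0,0,40],[0,0,0,0,0,0,40]]]' | tail -2
python3 -m inch '[[[0.01,0.04,0,0,0,0,40],[0.03,0.1,0,0,0,0,40],[0.05,0.17,0,0,0,0,40],[0.07,0.24,0,0,0,0,40],[0.09,0.31,0,0,0,0,40],[0.11,0.38,0,0,0,0,40],[0.13,0.45,0,0,0,0,40],[0.14,0.52,0,0,0,0,40],[0.155,0.58,0,0,0,0,40],[0.162,0.62,0,0,0,0,40],[0.162,0.63,0,0,0,0,40],[0.162,0.63,0,0,0,0,40]]]'
python3 -m inch '[[[0,0,0,0,0,0,40],[0,0,0,0,0,0,40],[0,0,0,0,0,0,40],[0,0,0,0,0,0,40]]]'
python3 - <<'E'
from h import *
p,d=camera("scene");cv2.imwrite("pics/s6.png",p[:,:,::-1])
e=observe()["ee_pos"]
C=cloud("scene",d)
m=(abs(C[...,0]-e[0])<60)&(abs(C[...,1]-e[1])<20)&(C[...,2]>190)&(C[...,2]<335)
P=C[m];print(len(P))
for z in range(190,340,15):
    q=P[(P[:,2]>=z)&(P[:,2]<z+15)]
    if len(q): print(z,len(q),np.median(q,0))
b=cv2.resize(p[60:260,300:500],None,fx=3,fy=3,interpolation=cv2.INTER_CUBIC)
cv2.imwrite("pics/s6c.png",b[:,:,::-1])
for n,c,s in[("scene",c,s) for c,s in blobs(brass(p),3) if s<80 and 300<c[0]<460]: print(c,s,ray(n,*c,339))
E
```

```text
grip_width: 53.2
grasp_force: 30.0
time_s: 14.2
ee_pos: [559.4, 269.3, 331.9]
ee_rot: [1.0, 0.021, -0.0, 0.0]
contact_force: [-1.0, -1.1, -3.4]
grip_width: 53.3
grasp_force: 30.0
time_s: 14.53
ee_pos: [559.6, 267.1, 332.7]
ee_rot: [1.0, 0.019, 0.0, 0.0]
contact_force: [1.3, 0.4, -3.3]
grip_width: 53.6
grasp_force: 30.0
314
205 20 [580.8 268.4 215.3]
220 38 [579.4 265.3 227.7]
235 40 [576.2 264.9 243.2]
250 31 [573.3 261.7 256.8]
265 36 [582.3 259.9 274.1]
280 39 [579.1 261.  286.3]
295 43 [576.5 259.9 302.3]
310 40 [573.1 261.3 317.3]
325 27 [572.4 260.9 330.5]
[430.2  91. ] 51 [387.7 390.7 339. ]
[428.9 120.6] 17 [556.6 289.7 339. ]
[419.3 122.3] 10 [558.8 259.5 339. ]
[458.4 155.6] 8 [729.8 269.7 339. ]
```

View pics/s6c.png

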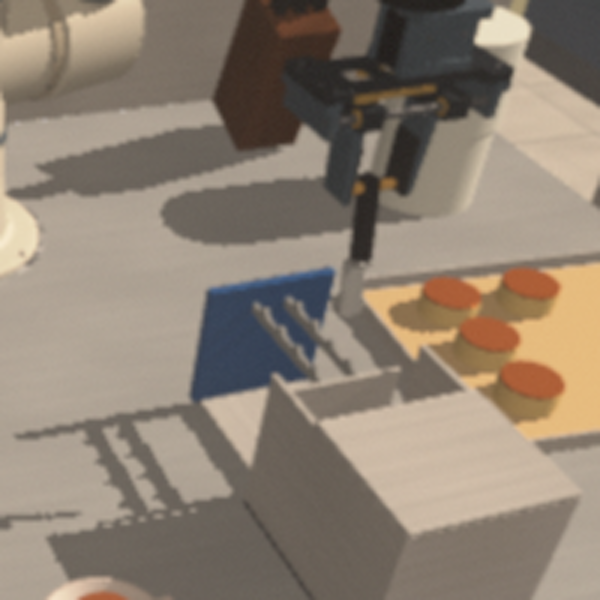

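Spatula A hangs over the rails at crop (362,190), leaning about 0.18 rad toward the case, and its blade is lined up between the rails. Lowering in two stages.

```bash

python3 -m inch '[[[0,0.002,-0.04,0,0,0,40],[0,0.002,-0.09,0,0,0,40],[0,0.002,-0.14,0,0,0,40],[0,0.002,-0.19,0,0,0,40],[0,0.002,-0.24,0,0,0,40],[0,0.002,-0.29,0,0,0,40],[0,0.002,-0.32,0,0,0,40],[0,0.002,-0.34,0,0,0,40],[0,0.002,-0.345,0,0,0,40],[0,0.002,-0.345,0,0,0,40],[0,0.002,-0.345,0,0,0,40]]]'
python3 - <<'E'
from h import *
p,d=camera("scene")
b=cv2.resize(p[90:230,360:500],None,fx=4,fy=4,interpolation=cv2.INTER_CUBIC)
cv2.imwrite("pics/s7c.png",b[:,:,::-1])
E
```

```text
time_s: 15.5
ee_pos: [560.2, 269.2, 161.0]
ee_rot: [1.0, 0.02, 0.001, -0.0]
contact_force: [0.4, 0.7, -2.1]
grip_width: 53.0
grasp_force: 30.0
```

View pics/s7c.png

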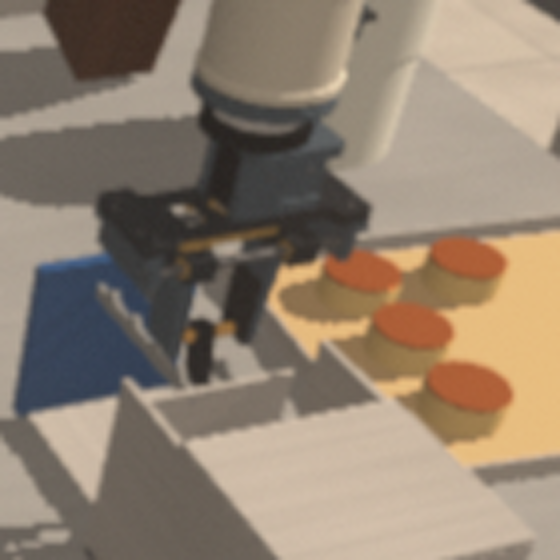

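The handle sits between the rails at crop (200,345) and the pin ends are outside them. Lowering the rest of the way.

```bash

python3 -m inch '[[[0,-0.001,-0.015,0,0,0,40],[0,-0.001,-0.025,0,0,0,40],[0,-0.001,-0.03,0,0,0,40],[0,-0.001,-0.03,0,0,0,40]]]' 
python3 -m inch '[[[0,0,-0.004,0,0,0,40],[0,0,-0.008,0,0,0,40],[0,0,-0.008,0,0,0,40]]]'
```

```text
time_s: 15.88
ee_pos: [559.1, 268.4, 144.2]
ee_rot: [1.0, 0.02, -0.001, 0.0]
contact_force: [-0.0, 0.1, -2.6]
grip_width: 53.0
grasp_force: 30.0
time_s: 16.13
ee_pos: [560.5, 268.7, 142.1]
ee_rot: [1.0, 0.02, 0.001, -0.0]
contact_force: [-1.8, -1.8, 11.6]
grip_width: 53.2
grasp_force: 30.0
```

```bash

python3 -m inch '[[[0,0,0.001,0,0,0,54],[0,0,0.002,0,0,0,55],[0,0,0.002,0,0,0,56],[0,0,0.002,0,0,0,58],[0,0,0.002,0,0,0,62],[0,0,0.002,0,0,0,66],[0,0,0.002,0,0,0,66],[0,0,0.002,0,0,0,66],[0,0,0.002,0,0,0,66],[0,0,0.002,0,0,0,66]]]'
python3 -m inch '[[[0,0,0.03,0,0,0,66],[0,0,0.06,0,0,0,66],[0,0,0.1,0,0,0,66],[0,0,0.15,0,0,0,66],[0,0,0.2,0,0,0,66],[0,0,0.2,0,0,0,66]]]'
python3 - <<'E'
from h import *
p,d=camera("scene")
b=cv2.resize(p[110:250,360:500],None,fx=4,fy=4,interpolation=cv2.INTER_CUBIC)
cv2.imwrite("pics/s8c.png",b[:,:,::-1])
for c,s in blobs(brass(p),3):
    if s<80 and c[0]<470 and c[1]>190: print(c,s,ray("scene",*c,12))
E
```

```text
time_s: 16.97
ee_pos: [559.5, 268.5, 141.9]
ee_rot: [1.0, 0.02, -0.0, -0.0]
contact_force: [1.5, 0.1, -0.1]
grip_width: 65.8
grasp_force: 0.0
time_s: 17.47
ee_pos: [561.5, 269.3, 246.9]
ee_rot: [1.0, 0.02, 0.003, -0.001]
contact_force: [0.6, -0.0, 0.7]
grip_width: 65.9
grasp_force: 0.0
[279.3 194.3] 12 [376.9 -93.2  12. ]
[188.3 200.7] 3 [ 334.6 -400.6   12. ]
[193.7 206.1] 10 [ 367.5 -385.    12. ]
[218.7 219.8] 12 [ 455.3 -312.1   12. ]
[208.7 222.9] 15 [ 461.7 -344.6   12. ]
```

View pics/s8c.png

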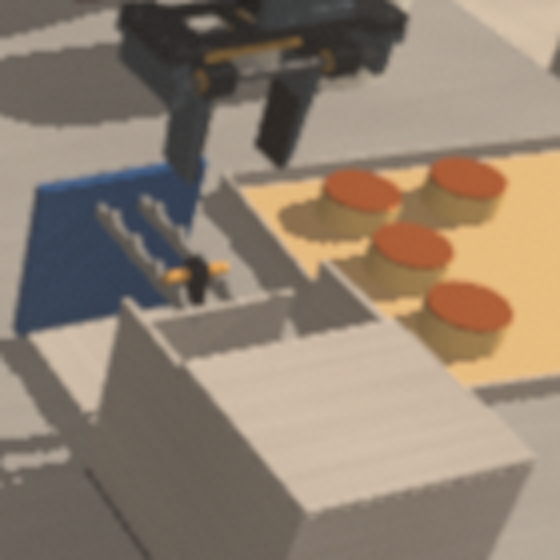

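A hangs properly in notch2, with its pin across both rails at crop (197,270). Now spatula B, which has not moved.

```bash

python3 -m inch '[[[-0.1,-0.6,0,0,0,0.026,84],[-0.1,-0.6,0,0,0,0.026,84],[-0.1,-0.6,0,0,0,0.026,84],[-0.1,-0.6,0,0,0,0.026,84],[-0.1,-0.6,0,0,0,0.026,84],[-0.1,-0.6,0,0,0,0.026,84],[-0.1,-0.6,0,0,0,0.026,84],[-0.1,-0.6,0,0,0,0.026,84],[-0.1,-0.6,0,0,0,0.026,84]]]' | tail -1
python3 -m inch '[[[-0.104,-0.592,-0.36,0,0,0,84],[-0.104,-0.592,-0.36,0,0,0,84],[-0.104,-0.592,-0.36,0,0,0,84],[-0.104,-0.592,-0.36,0,0,0,84],[-0.104,-0.592,-0.36,0,0,0,84],[-0.104,-0.592,-0.36,0,0,0,84],[-0.104,-0.592,-0.36,0,0,0,84],[-0.104,-0.592,-0.36,0,0,0,84],[-0.104,-0.592,-0.36,0,0,0,84],[-0.104,-0.592,-0.36,0,0,0,84],[-0.104,-0.592,-0.36,0,0,0,84],[-0.104,-0.592,-0.36,0,0,0,84]]]'
python3 - <<'E'
from h import *
p,d=camera("scene")
for c,s in blobs(brass(p),3):
    if s<80 and c[0]<470 and c[1]>190: print(c,s,ray("scene",*c,12))
print(observe()["ee_pos"],observe()["ee_rot"]*1000)
E
```

```text
grasp_force: 0.0
time_s: 19.27
ee_pos: [457.9, -326.2, 62.1]
ee_rot: [0.995, 0.102, -0.0, -0.0]
contact_force: [0.6, -0.9, 1.0]
grip_width: 83.8
grasp_force: 0.0
[193.4 190.9] 9 [ 285. -380.   12.]
[279.3 194.3] 12 [376.9 -93.2  12. ]
[188.8 200.4] 5 [ 333.5 -399.    12. ]
[192.7 205.7] 3 [ 364.5 -388.2   12. ]
[218.5 219.8] 13 [ 454.9 -312.4   12. ]
[208.5 223.2] 12 [ 463.  -345.2   12. ]
[253.9 294.4] 79 [ 768. -256.   12.]
[239.5 294.6] 14 [ 759.1 -293.    12. ]
[ 458.1 -326.1   62.4] [994.8 102.    0.1  -0. ]
```

```bash

python3 -m inch '[[[0.001,-0.003,-0.06,0,0,0,84],[0.001,-0.003,-0.1,0,0,0,84],[0.001,-0.003,-0.114,0,0,0,84],[0.001,-0.003,-0.116,0,0,0,84],[0.001,-0.003,-0.116,0,0,0,84],[0.001,-0.003,-0.116,0,0,0,60],[0.001,-0.003,-0.116,0,0,0,50],[0.001,-0.003,-0.116,0,0,0,40],[0.001,-0.003,-0.116,0,0,0,40],[0.001,-0.003,-0.116,0,0,0,40],[0.001,-0.003,-0.116,0,0,0,40],[0.001,-0.003,-0.116,0,0,0,40]]]'
python3 -m inch '[[[0,0,0,0,0,0,40],[0,0,0,0,0,0,40],[0,0,0,0,0,0,40],[0,0,0,0,0,0,40]]]'
python3 -m inch '[[[0,0,0.05,0,0,0,40],[0,0,0.12,0,0,0,40],[0,0,0.2,0,0,0,40],[0,0,0.27,0,0,0,40],[0,0,0.34,0,0,0,40],[0,0,0.41,0,0,0,40],[0,0,0.48,0,0,-0.01,40],[0,0,0.55,0,0,-0.02,40],[0,0,0.6,0,0,-0.026,40],[0,0,0.64,0,0,-0.026,40],[0,0,0.66,0,0,-0.026,40],[0,0,0.66,0,0,-0.026,40]]]'
python3 -m inch '[[[0,0,0,0,0,0,52],[0,0,0,0,0,0,53],[0,0,0,0,0,0,53.5],[0,0,0,0,0,0,54],[0,0,0,0,0,0,54],[0,0,0,0,0,0,54]]]'
python3 -m inch '[[[0,0,0,0,0,0,54.2],[0,0,0,0,0,0,54.3],[0,0,0,0,0,0,54.4],[0,0,0,0,0,0,54.4]]]' | tail -2
```

```text
time_s: 20.32
ee_pos: [458.2, -329.1, 4.3]
ee_rot: [0.995, 0.101, 0.0, 0.0]
contact_force: [-0.3, 0.9, 6.0]
grip_width: 53.5
grasp_force: 30.0
time_s: 20.65
ee_pos: [458.2, -329.1, 4.3]
ee_rot: [0.995, 0.101, 0.0, 0.0]
contact_force: [0.4, 0.6, 6.9]
grip_width: 53.3
grasp_force: 30.0
time_s: 21.65
ee_pos: [458.5, -329.4, 335.6]
ee_rot: [1.0, 0.02, 0.001, 0.001]
contact_force: [0.2, 0.9, -2.2]
grip_width: 53.5
grasp_force: 30.0
time_s: 22.15
ee_pos: [458.0, -328.9, 333.5]
ee_rot: [1.0, 0.02, -0.0, -0.0]
contact_force: [-0.3, -0.1, -3.7]
grip_width: 54.3
grasp_force: 13.3
grip_width: 54.7
grasp_force: 8.7
```

```bash

python3 -m inch '[[[0,0,0,0,0,0,54.5],[0,0,0,0,0,0,54.6],[0,0,0,0,0,0,54.7],[0,0,0,0,0,0,54.77],[0,0,0,0,0,0,54.77],[0,0,0,0,0,0,54.77],[0,0,0,0,0,0,54.77],[0,0,0,0,0,0,54.77],[0,0,0,0,0,0,54.77],[0,0,0,0,0,0,54.77]]]' | tail -2
python3 -m inch '[[[0,0,0,0,0,0,54.8],[0,0,0,0,0,0,54.82],[0,0,0,0,0,0,54.82],[0,0,0,0,0,0,54.82],[0,0,0,0,0,0,54.82],[0,0,0,0,0,0,54.82]]]' | tail -2
python3 - <<'E'
from h import *
p,d=camera("scene");cv2.imwrite("pics/s9.png",p[:,:,::-1])
C=cloud("scene",d);e=observe()["ee_pos"]
m=(abs(C[...,0]-e[0])<150)&(abs(C[...,1]-e[1])<22)&(C[...,2]>180)&(C[...,2]<335)
P=C[m];print(len(P))
for z in range(190,340,15):
    q=P[(P[:,2]>=z)&(P[:,2]<z+15)]
    if len(q): print(z,len(q),np.median(q,0))
E
```

```text
grip_width: 55.1
grasp_force: 5.3
grip_width: 55.1
grasp_force: 4.9
293
205 28 [ 468.4 -329.   215.4]
220 41 [ 466.2 -329.7  228. ]
235 42 [ 464.8 -329.4  242.8]
250 30 [ 463.1 -329.   254.6]
265 29 [ 476.  -328.3  273.1]
280 32 [ 474.1 -329.   287.3]
295 34 [ 472.1 -328.5  301.1]
310 31 [ 471.  -329.6  317.2]
325 26 [ 467.6 -330.7  329.6]
```

```bash

python3 -m inch '[[[0,0,0,0,0,0,50],[0,0,0,0,0,0,45],[0,0,0,0,0,0,40],[0,0,0,0,0,0,40]]]' | tail -2
python3 -m inch '[[[0,0.04,0,0,0,0,40],[0,0.1,0,0,0,0,40],[0.005,0.17,0,0,0,0,40],[0.01,0.24,0,0,0,0,40],[0.015,0.31,0,0,0,0,40],[0.02,0.38,0,0,0,0,40],[0.025,0.45,0,0,0,0,40],[0.03,0.52,0,0,0,0,40],[0.035,0.58,0,0,0,0,40],[0.035,0.62,0,0,0,0,40],[0.035,0.63,0,0,0,0,40],[0.035,0.63,0,0,0,0,40]]]' | tail -2
python3 -m inch '[[[0,0.04,0,0,0,0,40],[0,0.1,0,0,0,0,40],[0.005,0.17,0,0,0,0,40],[0.01,0.24,0,0,0,0,40],[0.015,0.31,0,0,0,0,40],[0.02,0.38,0,0,0,0,40],[0.025,0.45,0,0,0,0,40],[0.026,0.51,0,0,0,0,40],[0.026,0.54,0,0,0,0,40],[0.026,0.558,0,0,0,0,40],[0.026,0.558,0,0,0,0,40],[0.026,0.558,0,0,0,0,40]]]'
python3 -m inch '[[[0,0,0,0,0,0,40],[0,0,0,0,0,0,40],[0,0,0,0,0,0,40],[0,0,0,0,0,0,40]]]'
python3 - <<'E'
from h import *
p,d=camera("scene");cv2.imwrite("pics/s10.png",p[:,:,::-1])
C=cloud("scene",d);e=observe()["ee_pos"];print(e)
m=(abs(C[...,0]-e[0])<60)&(abs(C[...,1]-e[1])<22)&(C[...,2]>190)&(C[...,2]<335)
P=C[m];print(len(P))
for z in range(190,340,15):
    q=P[(P[:,2]>=z)&(P[:,2]<z+15)]
    if len(q): print(z,len(q),np.median(q,0))
E
```

```text
grip_width: 53.1
grasp_force: 30.0
grip_width: 52.8
grasp_force: 30.0
time_s: 26.2
ee_pos: [488.9, 264.0, 333.8]
ee_rot: [1.0, 0.02, -0.0, 0.0]
contact_force: [-0.7, -0.3, -3.5]
grip_width: 52.8
grasp_force: 30.0
time_s: 26.53
ee_pos: [488.7, 264.3, 334.1]
ee_rot: [1.0, 0.019, 0.0, 0.0]
contact_force: [-0.1, -0.0, -2.0]
grip_width: 53.3
grasp_force: 30.0
[488.7 264.5 334. ]
285
205 18 [507.5 263.4 215.2]
220 39 [505.4 262.5 227.3]
235 31 [502.2 264.2 243.2]
250 27 [500.8 261.6 255.7]
265 35 [509.  259.2 273.5]
280 38 [507.3 258.7 287.8]
295 37 [503.2 258.4 302.8]
310 37 [501.3 259.2 316.6]
325 23 [498.7 258.4 329.4]
```

```bash

python3 -m inch '[[[0,0.002,-0.04,0,0,0,40],[0,0.002,-0.09,0,0,0,40],[0,0.002,-0.14,0,0,0,40],[0,0.002,-0.19,0,0,0,40],[0,0.002,-0.24,0,0,0,40],[0,0.002,-0.29,0,0,0,40],[0,0.002,-0.32,0,0,0,40],[0,0.002,-0.335,0,0,0,40],[0,0.002,-0.342,0,0,0,40],[0,0.002,-0.342,0,0,0,40],[0,0.002,-0.342,0,0,0,40]]]'
python3 - <<'E'
from h import *
p,d=camera("scene")
b=cv2.resize(p[90:230,360:500],None,fx=4,fy=4,interpolation=cv2.INTER_CUBIC)
cv2.imwrite("pics/s11c.png",b[:,:,::-1])
E
```

```text
time_s: 27.5
ee_pos: [489.1, 266.2, 163.8]
ee_rot: [1.0, 0.02, 0.001, -0.0]
contact_force: [-1.0, -0.0, -2.7]
grip_width: 53.3
grasp_force: 30.0
```

View pics/s11c.png

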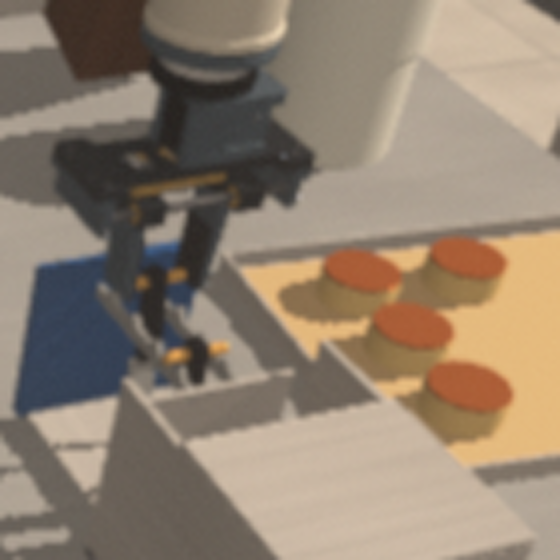

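Spatula B is between the rails above notch0 (crop (155,300)), and A hangs behind it at (197,350). Lowering, then releasing.

```bash

python3 -m inch '[[[0,-0.001,-0.015,0,0,0,40],[0,-0.001,-0.028,0,0,0,40],[0,-0.001,-0.034,0,0,0,40],[0,-0.001,-0.034,0,0,0,40]]]' 
python3 -m inch '[[[0,0,-0.003,0,0,0,40],[0,0,-0.005,0,0,0,40],[0,0,-0.005,0,0,0,40]]]'
```

```text
time_s: 27.88
ee_pos: [488.0, 265.3, 145.0]
ee_rot: [1.0, 0.02, -0.001, 0.0]
contact_force: [0.5, -0.1, -3.6]
grip_width: 53.1
grasp_force: 30.0
time_s: 28.13
ee_pos: [488.9, 265.6, 143.9]
ee_rot: [1.0, 0.02, 0.0, -0.0]
contact_force: [-1.5, -0.9, 5.2]
grip_width: 53.6
grasp_force: 30.0
```

```bash

python3 -m inch '[[[0,0,-0.001,0,0,0,54],[0,0,-0.001,0,0,0,55],[0,0,-0.001,0,0,0,56],[0,0,-0.001,0,0,0,58],[0,0,-0.001,0,0,0,62],[0,0,-0.001,0,0,0,66],[0,0,-0.001,0,0,0,66],[0,0,-0.001,0,0,0,66],[0,0,-0.001,0,0,0,66],[0,0,-0.001,0,0,0,66]]]'
python3 -m inch '[[[0,0,0.03,0,0,0,66],[0,0,0.06,0,0,0,66],[0,0,0.1,0,0,0,66],[0,0,0.15,0,0,0,66],[0,0,0.2,0,0,0,66],[0,0,0.2,0,0,0,66]]]'
python3 -m inch '[[[-0.08,0,0,0,0,0,66],[-0.16,0,0,0,0,0,40],[-0.24,0,0,0,0,0,0],[-0.28,0,0,0,0,0,0],[-0.28,0,0,0,0,0,0],[-0.28,0,0,0,0,0,0],[-0.28,0,0,0,0,0,0]]]'
python3 - <<'E'
from h import *
p,d=camera("scene");cv2.imwrite("pics/s12.png",p[:,:,::-1])
b=cv2.resize(p[110:250,360:500],None,fx=4,fy=4,interpolation=cv2.INTER_CUBIC)
p2,d=camera("top");cv2.imwrite("pics/top12.png",p2[:,:,::-1])
b2=cv2.resize(p2[150:290,95:155],None,fx=4,fy=4,interpolation=cv2.INTER_CUBIC)
cv2.imwrite("pics/s12c.png",np.hstack([b,b2])[:,:,::-1])
for c,s in blobs(brass(p),3):
    if s<80 and c[0]<470 and c[1]>140: print(c,s,ray("scene",*c,12),ray("scene",*c,149))
E
```

```text
time_s: 28.97
ee_pos: [488.5, 265.5, 142.9]
ee_rot: [1.0, 0.02, -0.0, 0.0]
contact_force: [0.7, -0.5, 0.7]
grip_width: 65.9
grasp_force: 0.0
time_s: 29.47
ee_pos: [490.4, 266.4, 247.4]
ee_rot: [1.0, 0.02, 0.003, -0.001]
contact_force: [1.4, 1.2, 0.8]
grip_width: 65.8
grasp_force: 0.0
time_s: 30.05
ee_pos: [349.3, 265.8, 243.0]
ee_rot: [1.0, 0.02, 0.0, -0.0]
contact_force: [0.2, 0.7, -0.6]
grip_width: 28.5
grasp_force: 0.0
[458.4 155.6] 9 [314.3 644.8  12. ] [488.3 487.8 149. ]
[402.2 163.5] 11 [310.4 405.2  12. ] [485.1 286.9 149. ]
[392.7 165.3] 15 [312.5 364.7  12. ] [486.8 252.9 149. ]
[462.5 165. ] 4 [375.3 623.   12. ] [539.4 469.5 149. ]
[403.9 178.7] 20 [399.7 366.7  12. ] [559.9 254.6 149. ]
[414.1 176.7] 10 [398.  408.4  12. ] [558.5 289.6 149. ]
[279.1 194.6] 9 [377.9 -94.2  12. ] [ 541.6 -131.8  149. ]
[193.8 206.5] 11 [ 369.5 -384.7   12. ] [ 534.6 -375.4  149. ]
[ 61.3 243.7] 3 [ 445.1 -783.1   12. ] [ 598.  -709.5  149. ]
```

View pics/s12c.png

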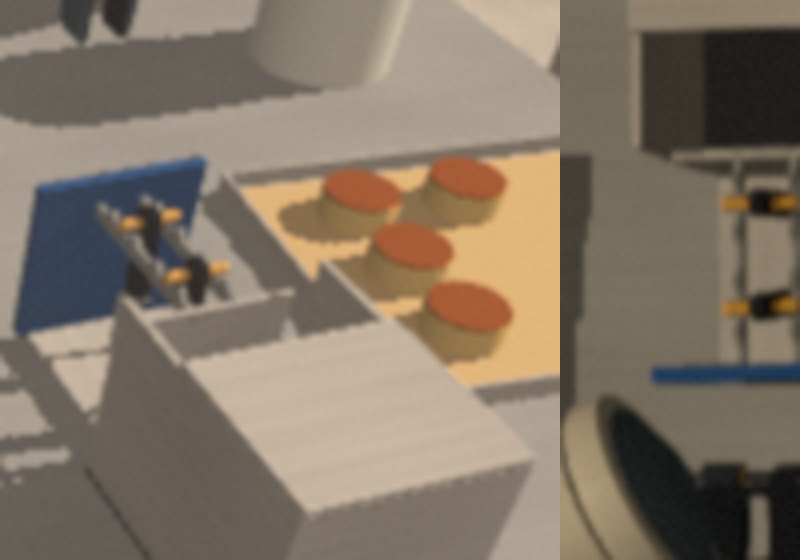

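Both spatulas hang plumb with their pins across the rails: (150,220) and (197,270) in the left panel, and both level in the top view. No spatula is left on the counter except the red decoys. Now I push the drawer home gently.

```bash

python3 -m inch '[[[0,-0.006,-0.08,0,0,0,0],[0,-0.006,-0.15,0,0,0,0],[0.05,-0.006,-0.2,0,0,0,0],[0.1,-0.006,-0.215,0,0,0,0],[0.115,-0.006,-0.215,0,0,0,0],[0.12,-0.006,-0.215,0,0,0,0],[0.12,-0.006,-0.215,0,0,0,0],[0.12,-0.006,-0.215,0,0,0,0]]]'
python3 -m inch '[[[0.005,0,0,0,0,0,0],[0.01,0,0,0,0,0,0],[0.015,0,0,0,0,0,0],[0.02,0,0,0,0,0,0],[0.026,0,0,0,0,0,0],[0.032,0.001,0,0,0,0,0],[0.038,0.001,0,0,0,0,0],[0.045,0.001,0,0,0,0,0],[0.052,0.002,0,0,0,0,0],[0.06,0.002,0,0,0,0,0],[0.068,0.002,0,0,0,0,0],[0.076,0.002,0,0,0,0,0]]]'
```

```text
time_s: 30.82
ee_pos: [408.2, 262.5, 135.7]
ee_rot: [1.0, 0.02, 0.0, -0.0]
contact_force: [-0.4, -0.1, 0.3]
grip_width: 0.3
grasp_force: 0.0
time_s: 31.82
ee_pos: [446.8, 263.8, 135.3]
ee_rot: [1.0, 0.02, -0.0, -0.0]
contact_force: [-4.6, 3.4, 0.7]
grip_width: 0.4
grasp_force: 2.5
```

```bash

python3 -m inch '[[[0.008,0,0,0,0,0,0],[0.016,0.001,0,0,0,0,0],[0.024,0.001,0,0,0,0,0],[0.032,0.001,0,0,0,0,0],[0.04,0.001,0,0,0,0,0],[0.048,0.002,0,0,0,0,0],[0.056,0.002,0,0,0,0,0],[0.064,0.002,0,0,0,0,0],[0.072,0.003,0,0,0,0,0],[0.08,0.003,0,0,0,0,0],[0.088,0.003,0,0,0,0,0],[0.096,0.003,0,0,0,0,0]]]'
python3 -m inch '[[[0.008,0,0,0,0,0,0],[0.016,0.001,0,0,0,0,0],[0.024,0.001,0,0,0,0,0],[0.032,0.001,0,0,0,0,0],[0.04,0.001,0,0,0,0,0],[0.048,0.002,0,0,0,0,0],[0.056,0.002,0,0,0,0,0],[0.064,0.002,0,0,0,0,0],[0.072,0.003,0,0,0,0,0],[0.08,0.003,0,0,0,0,0],[0.088,0.003,0,0,0,0,0],[0.096,0.003,0,0,0,0,0]]]'
python3 -m inch '[[[0.007,0,0,0,0,0,0],[0.014,0.001,0,0,0,0,0],[0.02,0.001,0,0,0,0,0],[0.026,0.001,0,0,0,0,0],[0.032,0.001,0,0,0,0,0],[0.038,0.002,0,0,0,0,0],[0.044,0.002,0,0,0,0,0],[0.05,0.002,0,0,0,0,0],[0.056,0.003,0,0,0,0,0],[0.062,0.003,0,0,0,0,0],[0.066,0.003,0,0,0,0,0],[0.068,0.003,0,0,0,0,0]]]'
```

```text
time_s: 32.82
ee_pos: [494.5, 265.3, 135.2]
ee_rot: [1.0, 0.02, -0.0, -0.0]
contact_force: [-6.6, 4.0, 1.0]
grip_width: 0.6
grasp_force: 3.4
time_s: 33.82
ee_pos: [541.9, 267.0, 135.2]
ee_rot: [1.0, 0.02, -0.001, -0.0]
contact_force: [-10.8, 6.0, 3.3]
grip_width: 0.4
grasp_force: 5.1
time_s: 34.82
ee_pos: [576.0, 268.3, 135.0]
ee_rot: [1.0, 0.02, -0.001, -0.0]
contact_force: [-8.6, 3.7, 1.4]
grip_width: 0.4
grasp_force: 4.5
```

```bash

python3 -m inch '[[[0.004,0,0,0,0,0,0],[0.008,0,0,0,0,0,0],[0.011,0,0,0,0,0,0],[0.0128,0,0,0,0,0,0],[0.0128,0,0,0,0,0,0],[0.0128,0,0,0,0,0,0]]]'
python3 -m inch '[[[-0.01,0,0,0,0,0,0],[-0.02,0,0,0,0,0,0],[-0.03,0,0,0,0,0,0],[-0.04,0,0,0,0,0,0],[-0.06,0,0,0,0,0,0],[-0.1,0,0,0,0,0,0],[-0.14,0,0,0,0,0,0],[-0.2,0,0.04,0,0,0,0],[-0.28,-0.05,0.1,0,0,0,0],[-0.3,-0.13,0.14,0,0,0,0],[-0.3,-0.2,0.14,0,0,0,0],[-0.3,-0.3,0.14,0,0,0,0]]]'
python3 -m inch '[[[0,-0.3,0.05,0,0,0,0],[0,-0.3,0.05,0,0,0,0],[0,-0.3,0.05,0,0,0,0],[0,-0.3,0.05,0,0,0,0],[0,-0.3,0.05,0,0,0,0],[0,-0.3,0.05,0,0,0,0],[0,-0.3,0.05,0,0,0,0],[0,-0.3,0.05,0,0,0,0],[0,-0.3,0.05,0,0,0,0],[0,-0.3,0.05,0,0,0,0],[0,-0.3,0.05,0,0,0,0],[0,-0.3,0.05,0,0,0,0]]]'
python3 - <<'E'
from h import *
p,d=camera("scene");cv2.imwrite("pics/s13.png",p[:,:,::-1])
b=cv2.resize(p[150:290,360:500],None,fx=2.8,fy=2.8,interpolation=cv2.INTER_CUBIC)
p2,d=camera("top");cv2.imwrite("pics/top13.png",p2[:,:,::-1])
b2=cv2.resize(p2[95:235,95:235],None,fx=2.8,fy=2.8,interpolation=cv2.INTER_CUBIC)
cv2.imwrite("pics/s13c.png",np.hstack([b,b2])[:,:,::-1])
for c,s in blobs(brass(p2),3):
    if s<80 and c[0]<190: print(c,s,ray("top",*c,149))
E
```

```text
time_s: 35.32
ee_pos: [582.3, 268.5, 134.9]
ee_rot: [1.0, 0.02, -0.001, -0.0]
contact_force: [-8.8, 5.4, 0.2]
grip_width: 0.4
grasp_force: 4.1
time_s: 36.32
ee_pos: [432.3, 132.8, 206.9]
ee_rot: [1.0, 0.021, 0.002, -0.0]
contact_force: [1.8, -0.1, -0.6]
grip_width: 0.3
grasp_force: 0.0
time_s: 37.32
ee_pos: [433.2, -16.2, 230.0]
ee_rot: [1.0, 0.02, -0.0, -0.0]
contact_force: [0.0, -0.5, -0.5]
grip_width: 0.5
grasp_force: 0.0
[137.7 173.4] 26 [635.7 293.3 149. ]
[151.  172.5] 18 [638.7 256.2 149. ]
```

View pics/s13c.png

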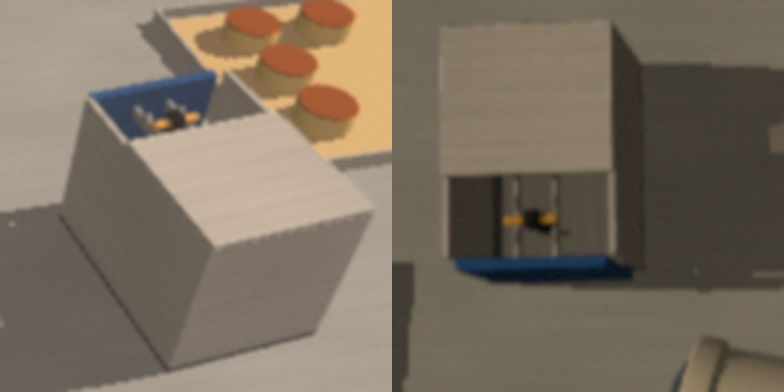

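The drawer is shut and has stayed shut: the B pin is at (637,275), which is 52 mm behind the shut front. I'll let it settle, check numerically that nothing else moved, and hand in.

```bash

python3 -m inch '[[[0,0,0,0,0,0,0],[0,0,0,0,0,0,0],[0,0,0,0,0,0,0],[0,0,0,0,0,0,0],[0,0,0,0,0,0,0],[0,0,0,0,0,0,0],[0,0,0,0,0,0,0],[0,0,0,0,0,0,0],[0,0,0,0,0,0,0],[0,0,0,0,0,0,0],[0,0,0,0,0,0,0],[0,0,0,0,0,0,0]]]' | head -1
python3 - <<'E'
from h import *
for n in("top","scene"):
    p,d=camera(n);o=cv2.imread(f"pics/{n}0.png")[:,:,::-1]
    m=(np.abs(p.astype(int)-o).max(2)>45).astype(np.uint8)
    print(n,[(c.round(),s) for c,s in blobs(m,25)])
    for c,s in blobs(brass(p),3):
        if n=="top" and s<80 and c[0]<190: print(c,s,ray("top",*c,149))
E
```

```text
time_s: 38.42
top [(array([147., 174.]), np.int32(50)), (array([264., 220.]), np.int32(225)), (array([352., 230.]), np.int32(223)), (array([195., 239.]), np.int32(28)), (array([274., 254.]), np.int32(296)), (array([472., 266.]), np.int32(4145)), (array([376., 252.]), np.int32(1070)), (array([199., 270.]), np.int32(82)), (array([190., 282.]), np.int32(47)), (array([261., 282.]), np.int32(73)), (array([254., 295.]), np.int32(51)), (array([192., 302.]), np.int32(173)), (array([358., 322.]), np.int32(2666)), (array([223., 315.]), np.int32(532)), (array([257., 310.]), np.int32(77)), (array([423., 312.]), np.int32(70)), (array([462., 317.]), np.int32(56)), (array([189., 327.]), np.int32(30)), (array([210., 326.]), np.int32(105)), (array([322., 331.]), np.int32(35)), (array([472., 335.]), np.int32(27)), (array([274., 361.]), np.int32(3044)), (array([208., 356.]), np.int32(1085)), (array([480., 348.]), np.int32(234)), (array([364., 383.]), np.int32(5119)), (array([431., 362.]), np.int32(807)), (array([324., 356.]), np.int32(27)), (array([152., 371.]), np.int32(95)), (array([481., 395.]), np.
[... 670 characters left out ...]
 36.]), np.int32(48)), (array([342.,  67.]), np.int32(349)), (array([75., 54.]), np.int32(65)), (array([332.,  64.]), np.int32(50)), (array([100.,  92.]), np.int32(1709)), (array([251.,  81.]), np.int32(98)), (array([287.,  92.]), np.int32(46)), (array([313.,  92.]), np.int32(29)), (array([296., 103.]), np.int32(32)), (array([284., 117.]), np.int32(237)), (array([296., 141.]), np.int32(424)), (array([203., 135.]), np.int32(141)), (array([253., 156.]), np.int32(84)), (array([112., 173.]), np.int32(1725)), (array([188., 179.]), np.int32(2709)), (array([ 98., 228.]), np.int32(2688)), (array([299., 219.]), np.int32(242)), (array([196., 223.]), np.int32(861)), (array([ 30., 216.]), np.int32(52))]
```

```bash
python3 -c "
from station import *
print(sign_off())"
```

```text
the job is handed in; nothing more can be done
None
```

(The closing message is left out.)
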